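# Close the filter well and offer up the cover plate

### The job

The water filter is being closed up after a cartridge change: first twist the winged screw cap inside its open bay clockwise until it is fully home, because the cap can no longer be reached once the cover is over it. Then pick up the metal cover plate by its handle and hold it level over the bay, its three screw holes in line with the three threaded holes in the rim, hovering one to two centimetres above the rim without touching it, so that I can start the screws through the plate before it goes down on the seal. Finish holding the plate still like that (do not set it down or let go), and leave the other things on the worktop where they are.

Things in the scene. Friction and masses are not known exactly. Their poses are not given: they have to be found in the camera images.
- filter_unit: Countertop water filter, a white plastic box 180 (x) x 170 (y) x 80 mm high, fixed to the worktop, open at the top: an open bay 132 (x) x 122 (y) mm inside a flat rim 24 mm wide. Origin: centre of its underside, z up; +x is the end with two hose unions and two threaded holes, -x the end with one threaded hole. Turned up to 0.3 rad. Wall cabinets hang 0.41 m above the worktop, from 0.58 m ahead of the robot: keep the wrist low.
- filter_cap (a joint): Screw cap in the centre of the bay: grey disc 80 mm across with an upright wing 60 mm long, 10 mm thick. In rad: 0 = loose, 1.40 = home at its stop; grows clockwise seen from above; starts at 0 to 0.3. At value q the wing lies 1.40 - q anticlockwise of the unit's x axis (along it when home). Turning takes 0.1 N m and draws the cap down 4 mm a radian; it stays where left.
- cap_wing (a point): Grip point of the cap's wing: on the cap's vertical axis, 9 mm below the wing's top, 23 mm above the disc; 73 mm above the worktop when the cap is loose, 67 mm when home. The wing's top is 2 mm above the rim when loose and 4 mm below it when home.
- thread_1 (a point): Threaded hole 1, brass, 8 mm bore, at the middle of the unit's -x rim; point at the mouth, level with the rim top (80 mm above the worktop). In the unit's frame (-78, 0, 80) mm.
- thread_2 (a point): Threaded hole 2, as 1, in the unit's frame (78, 66, 80) mm.
- thread_3 (a point): Threaded hole 3, as 1, in the unit's frame (78, -66, 80) mm.
- cover_plate: Grey painted metal cover plate 180 (x) x 170 (y) x 4 mm, 0.25 to 0.5 kg, lying loose and flat on the worktop, handle up, turned by up to 0.5 rad from the world axes. Origin: centre of its underside, z up. It has the unit's outline, with three 12 mm through holes in the same pattern: one at the -x end, two at the +x end.
- plate_handle (a point): Grip point of the plate's bow handle: middle of its bar, 40 mm above the plate's underside, on the plate's centre. The bar runs along the plate's x, 66 mm clear between its posts, 14 mm wide (y), 12 mm tall, with 30 mm of free space under it; grip it from above across its 14 mm.
- hole_1 (a point): Hole 1 of the plate, 12 mm, belongs over thread_1; centre of the hole at the plate's underside. In the plate's frame (-78, 0, 0) mm.
- hole_2 (a point): Hole 2 of the plate, belongs over thread_2; (78, 66, 0) mm in the plate's frame.
- hole_3 (a point): Hole 3 of the plate, belongs over thread_3; (78, -66, 0) mm in the plate's frame.
- used_cartridge: Bystander: the old filter cartridge, white, 62 mm across, 128 mm tall, standing to the left. Origin under its centre.
- tumbler: Bystander: glass tumbler, 68 mm across, 100 mm tall, to the left. Origin under its centre.
- mug: Bystander: white mug, 76 mm across, 85 mm tall, at the back. Origin under its centre.
- phone: Bystander: black flip phone, 46 x 95 x 19 mm, lying closed at the front edge. Origin under its centre.

How it is judged:
By the outcome, as a careful person would: the job done as asked, in the order asked, and still so for the second after the job is handed in, while the arm keeps its last pose, push and grip.
It also fails if it takes over 51 s, if anything falls off the work surface, if the arm or the gripper's body presses on something with over 40 N, if the wrist force passes 120 N, or if a joint passes its speed limit or range.

### The arm

A 6-joint arm with a two-finger parallel gripper is mounted at the origin on a cart in front of the work surface, level with it; the furniture and walls round the work are solid. World frame = base frame: x ahead of the robot, y to its left, z up, the work surface at z = 0. Lengths are in mm, angles in rad, forces in N, time in s.
With the tool pointing down it reaches from about 300 to 875 mm from the base axis. Payload 6.4 kg.
Tool frame: the origin (TCP) lies on the centre line of the jaws, within the pads' length; the fingertips stand 14 mm ahead of it and the grasp point (between the pads) lies 5 mm behind it; z points along the fingers, y is the direction in which the jaws open and shut (so a half turn about z gives the same grasp; the last joint's range is limited). The gripper opens to 88 mm and grips with 3 to 60 N. Pads are 18 mm wide; open, the fingers measure 123 mm over their backs; the gripper's body (75 mm by 187 mm) begins 45 mm behind the grasp point.
Start: joints at [1.052, 0.181, 1.607, -0, 1.354, -0.206], TCP at [176.93, 547.117, 252.714] pointing down, gripper open.
Joint ranges: [-2.99, 2.99], [-0.89, 2.07], [0.3, 2.58], [-1.14, 4.28], [0, 2.63], [-3.12, 3.12]. Speed limits (rad/s): [2.57, 2.57, 3.01, 3.14, 3.14, 3.14].

### API

Orientations are given as a unit quaternion [w, x, y, z].
In Python, from bench import observe, read_camera, camera_params, hand_in gives the robot as it stands.
- The arm moves only by the tool apply_moves, never from a script. Its argument "deltas" is a list of rows, each a list of 2 entries, a list of its own where there are three numbers: the shift along the tool's x, y, z in m, then the turn about the tool's z in degrees. A call has 1 to 8 rows; each row is the pose to reach, as a shift and turn from the pose measured when the call began, along the tool's axes at that moment; what a row does not reach only later rows make up. A row lasts 1/8 s, in which the tool goes at most 62.5 mm and 10.7 degrees, less where a joint would pass 70% of its speed; a pose out of reach is approached as far as the arm can. A call with a gripper value outside its range is refused whole. "claw" is the gripper's target within -1 to 1 (shut at 1, half-way at 0, fully open at -1), set as the call begins (left out, the last holds). The fingers move at their own pace and stop on an object; "newtons" is the grip in N (left out, the last holds). Time passes only in rows, so rows that repeat a pose let the fingers close. It gives the time, the measured TCP pose, the force and the opening at its end, in the units of the state.
- observe(): the state, without advancing time (a new reading comes with each control period).
- read_camera(name): name is "side" or "top" or "wrist"; returns the picture (420x560x3 uint8, blue, green, red); there is no depth.
- camera_params(name): a dict with "fx", "fy", "cx", "cy" (pixels), "distortion" ([k1, k2, p1, p2, k3] as OpenCV has them; the pictures are not rectified), "world_to_cam" (4x4, takes a point from world to camera coordinates). Camera axes: x right, y down, z forward; pixel columns grow to the right and rows downward; lengths in mm; the calibration is good to about 2 mm. A picture is of the moment at which its call begins: read the wrist's pose just before it. camera_params takes no time and is no camera call; for the wrist camera it gives the pose at the moment of the call.
- hand_in(): hands the job in, once; it reports no verdict.
The state is a dict: "t": time; "joint_pos": joint angles; "joint_velocities": joint speeds; "joint_efforts": joint torques, N m; "tool_pos": TCP position; "ee_rot": TCP orientation; "force": force on the tool from outside, world axes, zero at the start; "ft_torque": the same for the moment, N m; "finger_gap": opening from 0.0 (shut) to 1.0 (fully open).
Only numpy, scipy, OpenCV 4.12 (cv2) and the standard library are available. Lean on these libraries where they do the work, as an engineer would, in place of code of your own. Each camera call takes 0.05 s, during which the arm holds its last target.

## Working session

There is one attempt and no reset: what is moved stays moved. The work goes in short steps, Python scripts to look and compute and a tool call to move; the robot and the scene stay as the last step left them, time stands still between calls to the robot, and variables do not carry over. Pictures are saved under pics/ and viewed, and the job is handed in when it is done.

Besides the shell and the picture viewer there is one more tool, called after ">>>" by a JSON object that holds its "method" and its "body". apply_moves: Moves the arm, as the interface text tells. Its arguments: {"type":"object","properties":{"deltas":{"type":"array","items":{"type":"array"}},"claw":{"type":"number"},"newtons":{"type":"number"}},"required":["deltas"]}

```bash
mkdir -p pics; ls; python3 - <<'E'
from bench import *
import cv2
print(observe())
for n in ["side","top","wrist"]:
    p=camera_params(n);print(n,p)
    cv2.imwrite(f"pics/{n}0.png",read_camera(n))
E
```

```text
pics
{'t': 0.0, 'joint_pos': array([ 1.05170346e+00,  1.81525610e-01,  1.60797481e+00,  3.63731011e-05,
        1.35378988e+00, -2.06293365e-01]), 'joint_velocities': array([ 7.37143748e-04, -2.87053523e-05,  3.45184323e-05,  2.54148594e-04,
       -8.99271160e-04,  1.08286575e-03]), 'joint_efforts': array([ 1.04050512e-03, -4.33878350e+01, -3.41844749e+01,  7.02545280e-02,
        3.85000266e-02, -1.47162427e-04]), 'tool_pos': array([176.66021918, 546.67051894, 251.83483511]), 'ee_rot': array([-3.17758146e-04,  1.55766744e-01,  9.87793501e-01, -7.87302117e-04]), 'force': array([ 0.90932743, -0.4738956 ,  0.45602854]), 'ft_torque': array([-0.00320495, -0.02064655, -0.01264321]), 'finger_gap': 1.003725171316533}
side {'fx': 479.14836283809706, 'fy': 479.14836283809706, 'cx': 277.1118407030927, 'cy': 209.90516352420389, 'distortion': array([-0.07245909,  0.        ,  0.        ,  0.        ,  0.        ]), 'world_to_cam': array([[ 9.78697503e-01, -2.03732068e-01,  2.53858812e-02,
        -3.92223765e+02],
       [-9.29737731e-02, -5.50046106e-01, -8.29942865e-01,
         2.07757446e+0
[... 577 characters left out ...]
2, -8.39305710e-03, -9.95649766e-01,
         9.50410957e+02],
       [ 0.00000000e+00,  0.00000000e+00,  0.00000000e+00,
         1.00000000e+00]])}
wrist {'fx': 346.00706049935474, 'fy': 346.00706049935474, 'cx': 278.49306175399875, 'cy': 210.8261030950841, 'distortion': array([0.03107326, 0.        , 0.        , 0.        , 0.        ]), 'world_to_cam': array([[ 3.08922499e-01,  9.51083697e-01, -2.58668249e-03,
        -5.73318129e+02],
       [ 9.10211855e-01, -2.94855933e-01,  2.90816710e-01,
        -3.89029624e+01],
       [ 2.75828333e-01, -9.21942538e-02, -9.56775287e-01,
         3.92596908e+02],
       [ 0.00000000e+00,  0.00000000e+00,  0.00000000e+00,
         1.00000000e+00]])}
```

View pics/side0.png

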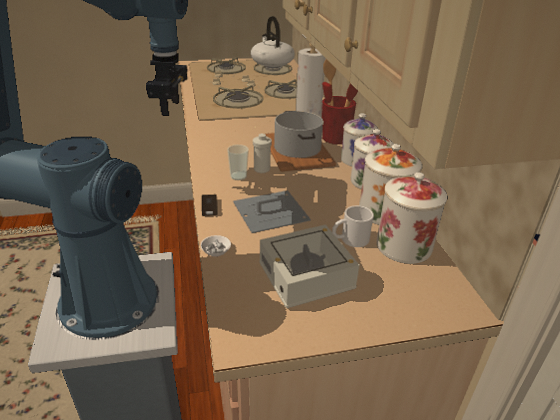

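View pics/top0.png

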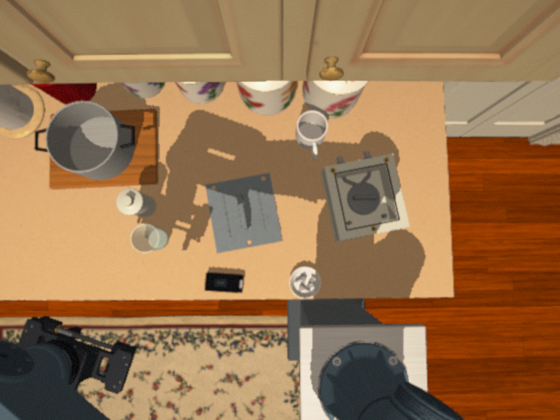

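View pics/wrist0.png

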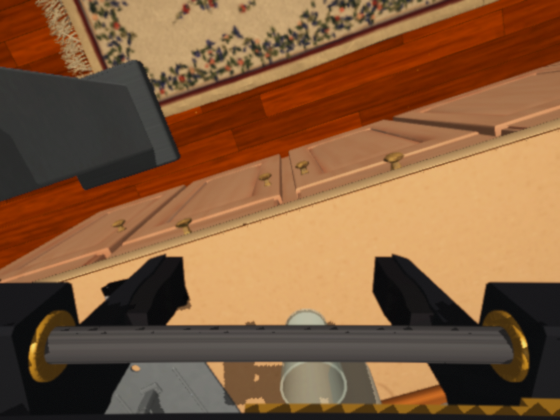

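```bash
python3 - <<'E'
import cv2
a=cv2.imread("pics/top0.png")
cv2.imwrite("pics/t_unit.png",cv2.resize(a[140:250,310:420],None,fx=5.4,fy=5.4,interpolation=cv2.INTER_CUBIC))
cv2.imwrite("pics/t_plate.png",cv2.resize(a[160:260,190:300],None,fx=6,fy=6,interpolation=cv2.INTER_CUBIC))
b=cv2.imread("pics/side0.png")
cv2.imwrite("pics/s_both.png",cv2.resize(b[180:310,220:380],None,fx=4.5,fy=4.5,interpolation=cv2.INTER_CUBIC))
E
```

```text
(no output)
```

View pics/t_unit.png

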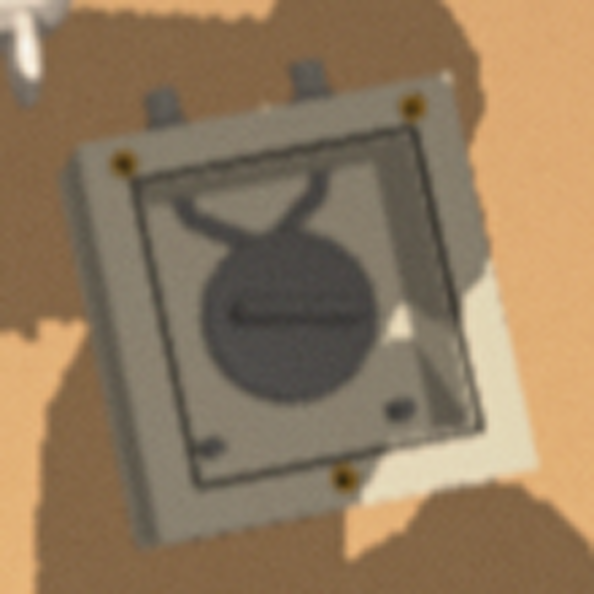

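View pics/t_plate.png

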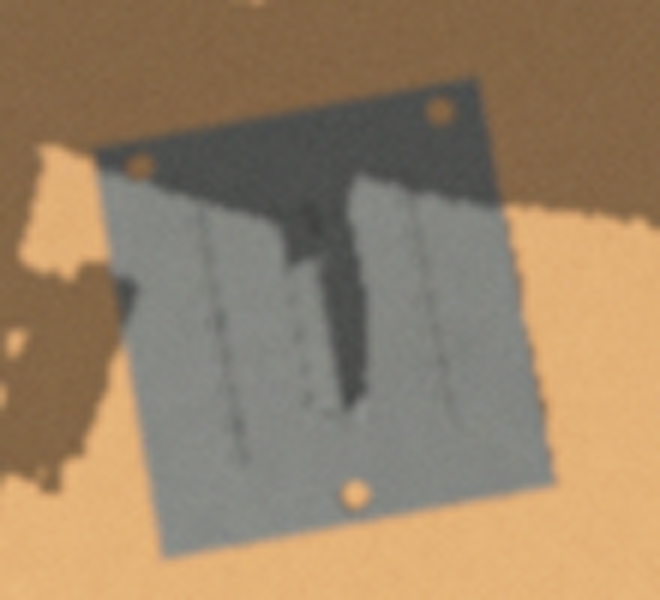

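View pics/s_both.png

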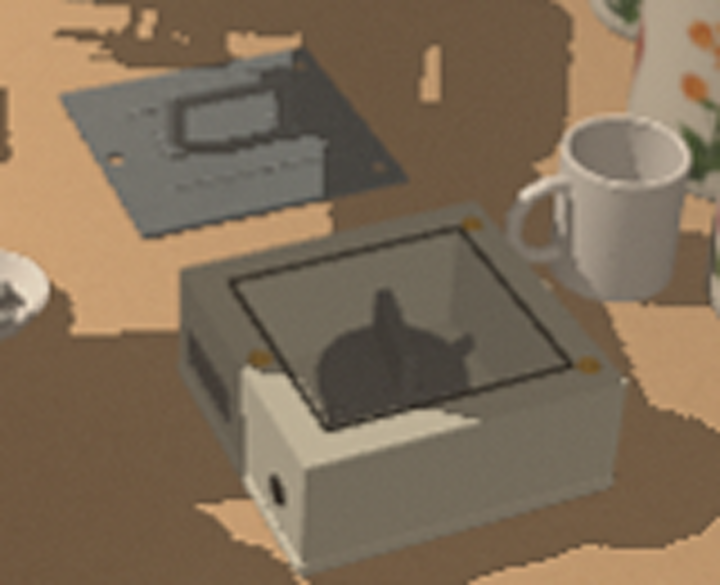

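```bash
cat > h.py <<'E'
import numpy as np, cv2
from scipy.optimize import least_squares
from bench import *
L=np.array([[-78,0],[78,66],[78,-66]],float)
def cam(n,p=None):
    p=p or camera_params(n)
    K=np.array([[p['fx'],0,p['cx']],[0,p['fy'],p['cy']],[0,0,1]]);return K,p['distortion'],p['world_to_cam']
def proj(P,c):
    K,d,T=c; return cv2.projectPoints(np.asarray(P,float).reshape(-1,3),cv2.Rodrigues(T[:3,:3])[0],T[:3,3],K,d)[0].reshape(-1,2)
def ray(px,z,c):
    K,d,T=c; u=cv2.undistortPoints(np.asarray(px,float).reshape(-1,1,2),K,d).reshape(-1,2)
    R=T[:3,:3];o=-R.T@T[:3,3]; v=np.c_[u,np.ones(len(u))]@R; s=(z-o[2])/v[:,2]; return o+v*s[:,None]
def uncrop(c,x0,y0,f): return (np.asarray(c,float)+.5)/f-.5+np.array([x0,y0])
def pts(x,z): 
    c,s=np.cos(x[2]),np.sin(x[2]); return np.c_[L@np.array([[c,s],[-s,c]])+x[:2],np.full(3,z)]
def fit(obs,z): # obs list of (px(3x2),cam)
    f=lambda x:np.concatenate([(proj(pts(x,z),c)-p).ravel() for p,c in obs])
    w=ray(obs[0][0],z,obs[0][1]); x0=[w[:,0].mean(),w[:,1].mean(),0]
    r=least_squares(f,x0,x_scale=[10,10,.1]); return r.x,r.fun
def tool():
    o=observe(); w,x,y,z=o['ee_rot']
    from scipy.spatial.transform import Rotation as Ro
    return o,Ro.from_quat([x,y,z,w]).as_matrix()
E
python3 - <<'E'
from h import *
T=cam("top");S=cam("side")
ut=uncrop([(344,480),(123,164),(411,107)],310,140,5.4)
us=uncrop([(261,358),(471,224),(588,365)],220,180,4.5)
pt=uncrop([(356,494),(139,166),(440,111)],190,160,6)
ps=uncrop([(116,160),(301,64),(378,167)],220,180,4.5)
for a,b,z in((ut,us,80),(pt,ps,0)):
    for o in ([(a,T)],[(b,S)],[(a,T),(b,S)]):
        x,r=fit(o,z);print(z,x.round(3),r.round(1))
w=ray(uncrop([(232,312),(365,318)],310,140,5.4),75,T);print(w,np.arctan2(*(w[0]-w[1])[[1,0]]))
o,R=tool();print(R.round(3))
E
```

```text
80 [4.6884e+02 2.7100e-01 1.9100e-01] [-0.  -0.1 -0.   0.1  0.   0.1]
80 [ 4.72422e+02 -2.09300e+00  1.91000e-01] [-0.2  0.   0.  -0.1  0.2  0. ]
80 [ 4.7075e+02 -7.3400e-01  1.9100e-01] [ 0.4 -1.   0.4 -0.7  0.4 -0.7 -1.  -0.3 -0.8 -0.4 -0.7 -0.3]
0 [4.40388e+02 3.00850e+02 1.82000e-01] [-0.1 -0.   0.1  0.2 -0.  -0.1]
0 [4.43874e+02 3.02860e+02 1.73000e-01] [ 0.1 -0.3 -0.2  0.2  0.1  0.1]
0 [4.41771e+02 3.01106e+02 1.79000e-01] [-0.3 -0.6  0.1 -0.4 -0.  -0.6 -0.5  0.2 -0.9  0.5 -0.4  0.4]
[[467.10937336  31.98298931  75.        ]
 [464.00986163 -27.25458723  75.        ]] 1.5185205924015033
[[-0.951  0.308 -0.001]
 [ 0.308  0.951 -0.001]
 [ 0.    -0.001 -1.   ]]
```

```bash
cat >> h.py <<'E'
def delta(xyz,jaw=None):
    o,R=tool(); d=R.T@(np.array(xyz)-o['tool_pos'])/1000
    cur=np.degrees(np.arctan2(R[1,1],R[0,1])); 
    t=None if jaw is None else (cur-jaw+180)%360-180
    print("t",round(o['t'],2),"tcp",o['tool_pos'].round(1),"jaw",cur.round(2),"tilt",R[:,2].round(4),"gap",round(o['finger_gap'],3),"F",o['force'].round(1),"j",o['joint_pos'].round(2))
    print("delta",d.round(4),"turn",t)
E
python3 -c "
from h import *
delta([440,0,220],-3)"
```

```text
t 0.15 tcp [176.7 546.8 252. ] jaw 72.08 tilt [-6.0e-04 -1.2e-03 -1.0e+00] gap 0.997 F [-0.1  0.3  0.1] j [ 1.05  0.18  1.61 -0.    1.35 -0.21]
delta [-0.4187 -0.4392  0.0325] turn 75.07937099239945
```

>>> {"method": "apply_moves", "body": {"deltas": [[[-0.03,-0.032,0.0],7],[[-0.07,-0.074,0.0],15],[[-0.11,-0.116,0.0],24],[[-0.15,-0.158,0.0],33],[[-0.19,-0.2,0.0],42],[[-0.23,-0.242,0.005],51],[[-0.27,-0.284,0.01],60],[[-0.31,-0.326,0.015],68]], "claw": 0.0, "newtons": 20}}

```text
t: 1.15
tool_pos: [371.8, 139.4, 237.4]
ee_rot: [0.0, 0.683, 0.73, -0.0]
force: [1.3, 1.8, 0.4]
finger_gap: 0.5
```

```bash
python3 -c "
from h import *
delta([430,0,220],-3)"
```

```text
t 1.15 tcp [371.8 139.4 237.4] jaw 3.81 tilt [ 2.e-04 -1.e-03 -1.e+00] gap 0.5 F [1.3 1.8 0.4] j [ 0.06 -0.23  2.04 -0.    1.33 -0.01]
delta [-0.143   0.0488  0.0175] turn 6.809404845912638
```

>>> {"method": "apply_moves", "body": {"deltas": [[[-0.04,0.014,0.005],3],[[-0.09,0.03,0.01],6.8],[[-0.13,0.045,0.015],6.8],[[-0.143,0.049,0.0175],6.8],[[-0.143,0.049,0.0175],6.8]]}}

```text
t: 1.78
tool_pos: [429.8, -0.0, 219.6]
ee_rot: [-0.0, 0.726, 0.688, -0.0]
force: [-0.8, 0.6, -0.5]
finger_gap: 0.502
```

```bash
python3 -c "
from h import *
delta([470.5,-0.7,200],-3)
c=cam('wrist');print(c)
cv2.imwrite('pics/w1.png',read_camera('wrist'))
import pickle;pickle.dump(c,open('w1.pkl','wb'))"
```

```text
t 1.77 tcp [429.8  -0.  219.6] jaw -3.08 tilt [-1.e-03 -3.e-04 -1.e+00] gap 0.502 F [-0.8  0.6 -0.5] j [-0.28 -0.12  1.99 -0.    1.28 -0.22]
delta [0.0015 0.0407 0.0196] turn -0.07719149637662781
(array([[346.0070605 ,   0.        , 278.49306175],
       [  0.        , 346.0070605 , 210.8261031 ],
       [  0.        ,   0.        ,   1.        ]]), array([0.03107326, 0.        , 0.        , 0.        , 0.        ]), array([[ 9.98488913e-01, -5.49268123e-02, -1.71349054e-03,
        -4.27751914e+02],
       [-5.20200137e-02, -9.54779503e-01,  2.92728576e-01,
        -9.04245579e+00],
       [-1.77146532e-02, -2.92197102e-01, -9.56194041e-01,
         3.67264707e+02],
       [ 0.00000000e+00,  0.00000000e+00,  0.00000000e+00,
         1.00000000e+00]]))
```

View pics/w1.png

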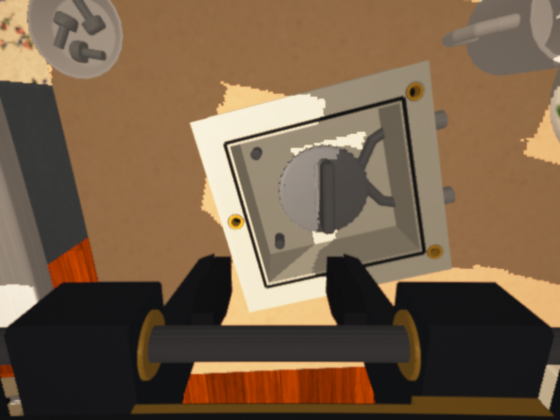

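```bash
python3 - <<'E'
import cv2
a=cv2.imread("pics/w1.png")
cv2.imwrite("pics/w1c.png",cv2.resize(a[70:270,220:460],None,fx=3,fy=3,interpolation=cv2.INTER_CUBIC))
E
```

```text
(no output)
```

View pics/w1c.png

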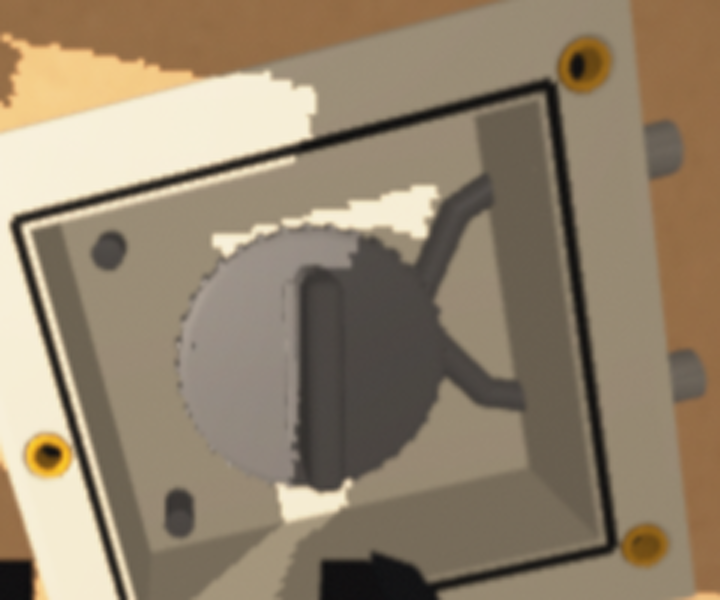

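```bash
python3 - <<'E'
from h import *
import pickle
W=pickle.load(open('w1.pkl','rb'));T=cam("top");S=cam("side")
uw=uncrop([(48,455),(584,65),(645,545)],220,70,3)
x,r=fit([(uw,W)],80);print(x,r.round(2))
ut=uncrop([(344,480),(123,164),(411,107)],310,140,5.4)
us=uncrop([(261,358),(471,224),(588,365)],220,180,4.5)
print(fit([(uw,W),(ut,T),(us,S)],80)[0])
w=ray(uncrop([(321,268),(325,488)],220,70,3),81.5,W);print(w,w.mean(0),np.arctan2(*(w[0]-w[1])[[1,0]]))
delta([470.5,-0.7,130],np.degrees(np.arctan2(*(w[0]-w[1])[[1,0]]))-90)
E
```

```text
[ 4.69177425e+02 -8.61718832e-01  1.87660460e-01] [ 0.7  -0.1  -0.15  0.18 -0.53 -0.26]
[ 4.69450910e+02 -8.87533764e-01  1.88232873e-01]
[[468.14242682  32.5522454   81.5       ]
 [468.40085669 -28.83413311  81.5       ]] [468.27164176   1.85905614  81.5       ] 1.5750061914103946
t 1.82 tcp [429.7   0.7 219.8] jaw -3.0 tilt [-8.e-04 -2.e-04 -1.e+00] gap 0.499 F [-0.2 -0.2 -0.5] j [-0.28 -0.12  1.99 -0.    1.28 -0.22]
delta [0.0008 0.0409 0.0897] turn -3.245232826704836
```

>>> {"method": "apply_moves", "body": {"deltas": [[[0.0,0.02,0.02],-1.5],[[0.0,0.039,0.05],-3.2],[[0.0,0.039,0.09],-3.2],[[0.0,0.039,0.12],-3.2],[[0.0,0.039,0.12],-3.2]]}}

```text
t: 2.45
tool_pos: [466.2, 0.7, 97.9]
ee_rot: [-0.003, 0.705, 0.709, -0.002]
force: [-0.0, 0.2, 0.1]
finger_gap: 0.504
```

```bash
python3 -c "
from h import *
delta([469.2,-0.2,70],0.2)
cv2.imwrite('pics/w2.png',read_camera('wrist'))
cv2.imwrite('pics/s2.png',cv2.resize(read_camera('side')[150:320,200:400],None,fx=4,fy=4)[:600])"
```

```text
t 2.45 tcp [466.2   0.7  97.9] jaw 0.31 tilt [-0.006   0.0014 -1.    ] gap 0.504 F [-0.   0.2  0.1] j [-0.25  0.15  1.99 -0.    1.   -0.26]
delta [-0.0009  0.0032  0.0279] turn 0.11290887805495231
```

View pics/w2.png

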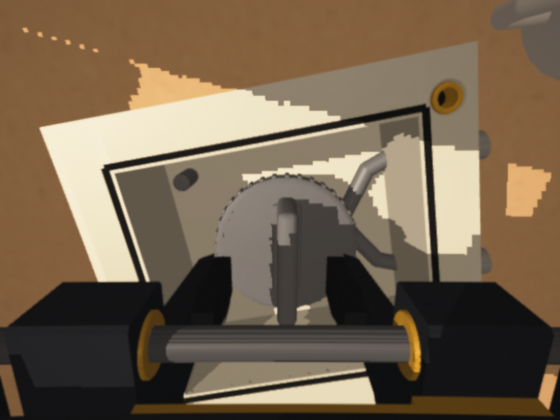

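View pics/s2.png

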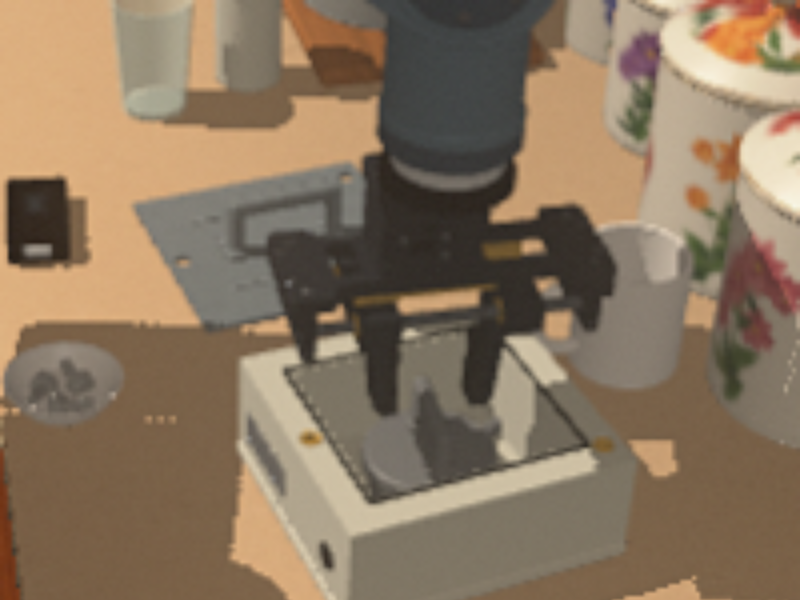

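>>> {"method": "apply_moves", "body": {"deltas": [[[-0.001,0.003,0.013],0],[[-0.001,0.003,0.027],0],[[-0.001,0.003,0.027],0]]}}

```text
t: 2.92
tool_pos: [470.7, -1.2, 72.4]
ee_rot: [-0.001, 0.705, 0.709, -0.001]
force: [0.2, -0.4, 0.2]
finger_gap: 0.5
```

>>> {"method": "apply_moves", "body": {"deltas": [[[0,0,0],0],[[0,0,0],0],[[0,0,0],0],[[0,0,0],0]], "claw": 1.0, "newtons": 25}}

```text
t: 3.42
tool_pos: [470.4, -1.3, 72.7]
ee_rot: [-0.001, 0.705, 0.709, -0.001]
force: [-3.2, 0.9, 4.2]
finger_gap: 0.109
```

```bash
python3 -c "
from h import *
delta([469.2,-0.2,62],-79.2)"
```

```text
t 3.42 tcp [470.4  -1.3  72.7] jaw 0.29 tilt [-3.6e-03  3.0e-04 -1.0e+00] gap 0.109 F [-3.2  0.9  4.2] j [-0.26  0.21  1.99 -0.    0.95 -0.26]
delta [ 0.0011 -0.0011  0.0107] turn 79.48799825146335
```

>>> {"method": "apply_moves", "body": {"deltas": [[[0.0005,-0.001,0.0005],6],[[0.0005,-0.001,0.001],13],[[0.0005,-0.001,0.0015],20],[[0.0005,-0.001,0.002],27],[[0.0005,-0.001,0.0025],34],[[0.0005,-0.001,0.003],41],[[0.0005,-0.001,0.003],41]]}}

```text
t: 4.3
tool_pos: [469.7, -1.0, 69.8]
ee_rot: [-0.001, 0.909, 0.417, -0.001]
force: [0.4, -2.5, -0.2]
finger_gap: 0.111
```

```bash
python3 -c "
from h import *
delta([469.3,-0.5,66.5],-79.2);print(observe()['ft_torque'])
cv2.imwrite('pics/w3.png',read_camera('wrist'))"
```

```text
t 4.3 tcp [469.7  -1.   69.8] jaw -40.66 tilt [-2.9e-03 -2.0e-04 -1.0e+00] gap 0.111 F [ 0.4 -2.5 -0.2] j [-0.26  0.21  1.99 -0.    0.94  0.46]
delta [ 0.0002 -0.0006  0.0033] turn 38.53703124533726
[-0.32441035  0.02718518 -0.12330693]
```

View pics/w3.png

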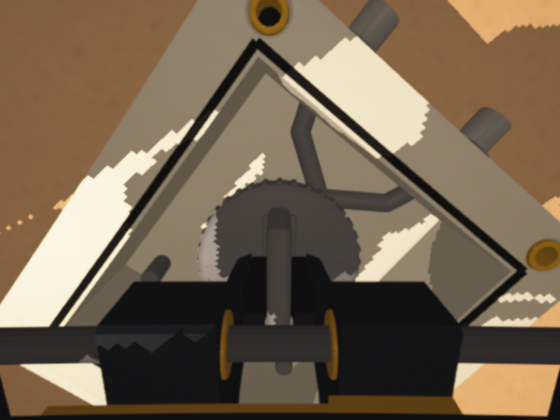

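>>> {"method": "apply_moves", "body": {"deltas": [[[0,0,0.0005],6],[[0,0,0.001],13],[[0,0,0.0015],20],[[0,0,0.002],27],[[0,0,0.0028],34],[[0,0,0.003],38],[[0,0,0.003],41],[[0,0,0.003],41]]}}

```text
t: 5.35
tool_pos: [469.4, -0.6, 67.1]
ee_rot: [-0.0, 0.997, 0.075, -0.002]
force: [-2.4, 2.2, 5.6]
finger_gap: 0.118
```

```bash
python3 -c "
from h import *
delta([469.3,-0.5,66.5],-79.2);print(observe()['ft_torque'])
cv2.imwrite('pics/w4.png',read_camera('wrist'))"
```

```text
t 5.35 tcp [469.4  -0.6  67.1] jaw -81.4 tilt [-3.4e-03  3.0e-04 -1.0e+00] gap 0.118 F [-2.4  2.2  5.6] j [-0.25  0.22  2.   -0.    0.93  1.17]
delta [-0.0001 -0.0002  0.0006] turn -2.1993827034315814
[0.32385329 0.48541389 0.45751211]
```

View pics/w4.png

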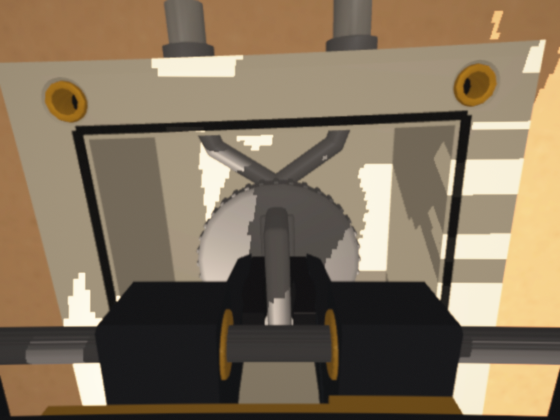

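>>> {"method": "apply_moves", "body": {"deltas": [[[0,0,0],2],[[0,0,0],4],[[0,0,0],4]]}}

```text
t: 5.78
tool_pos: [469.5, -0.6, 67.1]
ee_rot: [-0.0, 0.999, 0.04, -0.002]
force: [-0.4, 2.2, 2.9]
finger_gap: 0.123
```

```bash
python3 -c "
from h import *
delta([469.3,-0.5,66.5],-79.2);print(observe()['ft_torque'])"
```

```text
t 5.78 tcp [469.5  -0.6  67.1] jaw -85.38 tilt [-3.3e-03  3.0e-04 -1.0e+00] gap 0.123 F [-0.4  2.2  2.9] j [-0.25  0.22  2.   -0.    0.93  1.24]
delta [-0.0002 -0.0001  0.0006] turn -6.175630952930419
[0.17474413 0.27184324 0.46786867]
```

>>> {"method": "apply_moves", "body": {"deltas": [[[0,0,0],0],[[0,0,0],0],[[0,0,0],0],[[0,0,-0.015],0],[[0,0,-0.06],0],[[0,0,-0.11],0],[[0,0,-0.16],0],[[0,0,-0.16],0]], "claw": 0.0}}

```text
t: 6.78
tool_pos: [472.8, -1.3, 232.6]
ee_rot: [0.001, 0.999, 0.04, 0.003]
force: [-0.3, -0.3, -0.3]
finger_gap: 0.497
```

```bash
python3 -c "
from h import *
delta([442,301,150],-79.8)
c=cam('wrist')
a=read_camera('wrist')
cv2.imwrite('pics/w5.png',a)
import pickle;pickle.dump(c,open('w5.pkl','wb'))
cv2.imwrite('pics/t5.png',cv2.resize(read_camera('top')[120:270,180:420],None,fx=3.3,fy=3.3,interpolation=2))
"
```

```text
t 6.78 tcp [472.8  -1.3 232.6] jaw -85.37 tilt [ 0.0066 -0.0023 -1.    ] gap 0.497 F [-0.3 -0.3 -0.3] j [-0.25 -0.04  1.88 -0.    1.29  1.24]
delta [-0.0069 -0.304   0.0817] turn -5.573180604234494
```

View pics/w5.png

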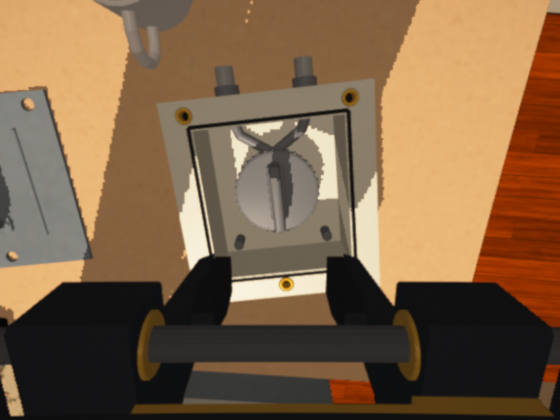

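View pics/t5.png

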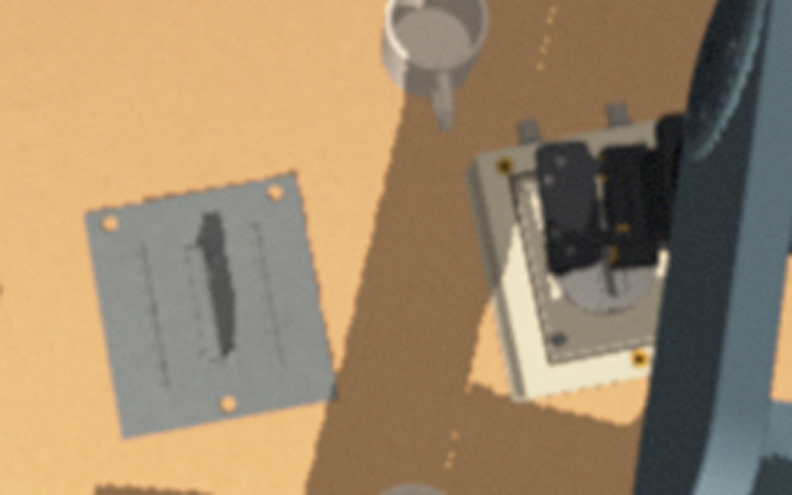

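```bash
python3 - <<'E'
import cv2
a=cv2.imread("pics/w5.png")
cv2.imwrite("pics/w5c.png",cv2.resize(a[80:300,160:390],None,fx=2.7,fy=2.7,interpolation=cv2.INTER_CUBIC))
cv2.imwrite("pics/w5d.png",cv2.resize(a[140:240,225:330],None,fx=6,fy=6,interpolation=cv2.INTER_CUBIC))
E
```

```text
(no output)
```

View pics/w5c.png

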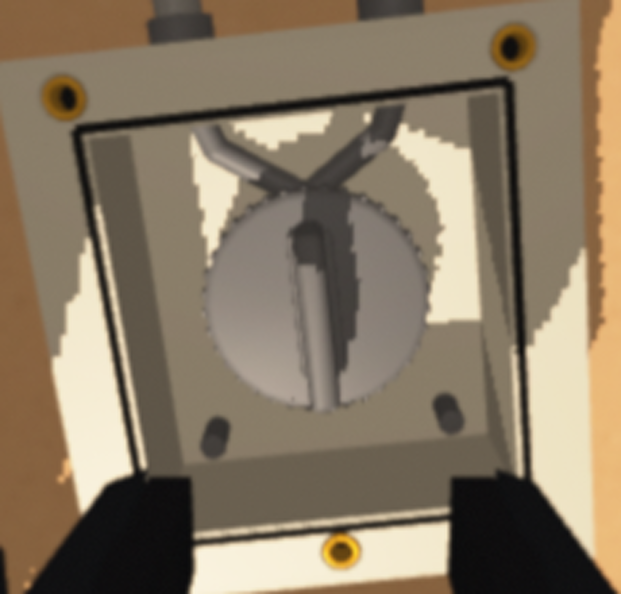

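View pics/w5d.png

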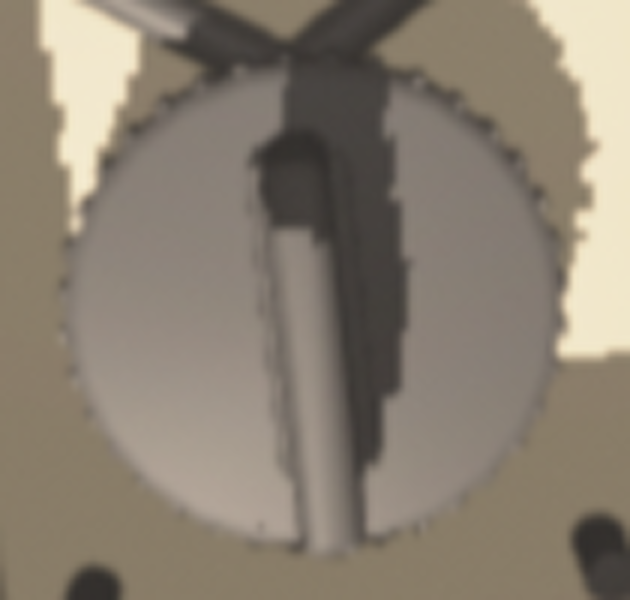

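```bash
python3 - <<'E'
from h import *
import pickle
W=pickle.load(open('w5.pkl','rb'));W1=pickle.load(open('w1.pkl','rb'))
u5=uncrop([(341,551),(64,98),(513,46)],160,80,2.7)
uw=uncrop([(48,455),(584,65),(645,545)],220,70,3)
x,r=fit([(u5,W)],80);print(x,r.round(2))
x,r=fit([(u5,W),(uw,W1)],80);print(x,r.round(2))
w=ray(uncrop([(300,232),(334,542)],225,140,6),76,W);print(w,np.arctan2(*(w[0]-w[1])[[1,0]]))
w=ray(uncrop([(284,145),(334,542)],225,140,6),76,W);print(w,np.arctan2(*(w[0]-w[1])[[1,0]]))
E
```

```text
[ 4.69075213e+02 -6.93552976e-01  1.88001166e-01] [ 0.1  -0.85  0.11  0.12 -0.19  0.48]
[ 4.69124722e+02 -7.77151273e-01  1.87845424e-01] [ 0.18 -0.89  0.22  0.05 -0.06  0.44  0.63 -0.17 -0.23  0.05 -0.57 -0.37]
[[488.37279013   2.70516698  76.        ]
 [442.17253566  -5.88974116  76.        ]] 0.18393324614284434
[[500.54186486   5.88543836  76.        ]
 [442.17253566  -5.88974116  76.        ]] 0.1990639771985174
```

>>> {"method": "apply_moves", "body": {"deltas": [[[-0.003,-0.03,0.0],-2],[[-0.006,-0.09,0.005],-4],[[-0.007,-0.15,0.01],-5.6],[[-0.007,-0.21,0.015],-5.6],[[-0.007,-0.26,0.02],-5.6],[[-0.007,-0.304,0.02],-5.6],[[-0.007,-0.304,0.02],-5.6],[[-0.007,-0.304,0.02],-5.6]]}}

```text
t: 7.88
tool_pos: [437.8, 301.0, 206.5]
ee_rot: [0.001, 0.996, 0.089, -0.002]
force: [0.6, -1.1, -0.1]
finger_gap: 0.5
```

```bash
python3 -c "
from h import *
delta([442,301,100],-79.8)
c=cam('wrist')
a=read_camera('wrist')
cv2.imwrite('pics/w6.png',cv2.resize(a[0:300,100:460],None,fx=2,fy=2,interpolation=2))
import pickle;pickle.dump(c,open('w6.pkl','wb'))
"
```

```text
t 7.88 tcp [437.8 301.  206.5] jaw -79.75 tilt [-0.0041 -0.0017 -1.    ] gap 0.5 F [ 0.6 -1.1 -0.1] j [ 0.38  0.13  1.76 -0.    1.25  1.77]
delta [0.0046 0.0007 0.1065] turn 0.05183301763753434
```

View pics/w6.png

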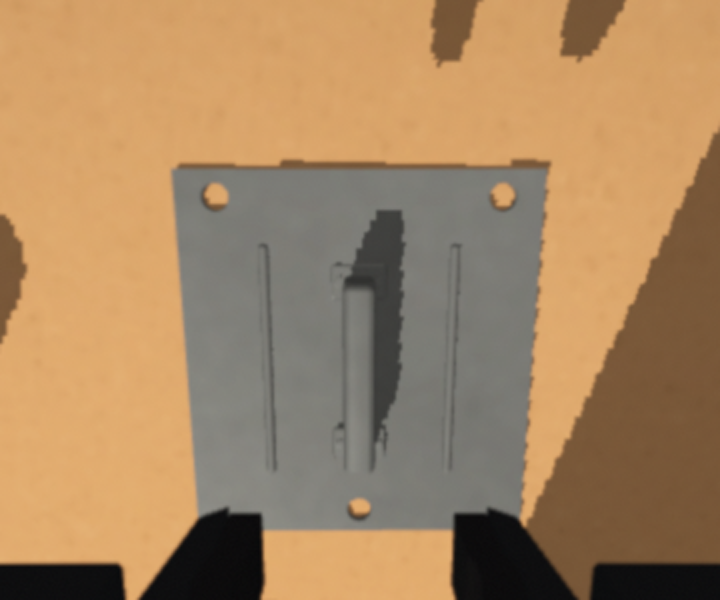

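```bash
python3 - <<'E'
from h import *
import pickle
W=pickle.load(open('w6.pkl','rb'))
u=uncrop([(360,508),(216,197),(503,196.5)],100,0,2)
x,r=fit([(u,W)],4);print(x,r.round(2))
delta([x[0],x[1],35.5],np.degrees(x[2])-90)
E
```

```text
[4.39330748e+02 2.99889246e+02 1.79777040e-01] [-0.04  0.08 -0.07  0.02  0.1  -0.06]
t 7.92 tcp [438.2 300.7 206.9] jaw -79.81 tilt [-0.0035 -0.0014 -1.    ] gap 0.499 F [-0.7  0.1 -0.3] j [0.38 0.13 1.76 0.   1.25 1.77]
delta [0.0016 0.0008 0.1714] turn -0.11112381531825122
```

>>> {"method": "apply_moves", "body": {"deltas": [[[0.001,0.0005,0.03],-0.1],[[0.001,0.0005,0.07],-0.1],[[0.001,0.0005,0.11],-0.1],[[0.001,0.0005,0.14],-0.1],[[0.001,0.0005,0.14],-0.1]]}}

```text
t: 8.55
tool_pos: [437.1, 298.0, 64.6]
ee_rot: [0.001, 0.996, 0.089, -0.005]
force: [-0.2, 0.1, -0.3]
finger_gap: 0.498
```

```bash
python3 - <<'E'
from h import *
delta([439.4,299.9,35.5],-79.8)
cv2.imwrite('pics/w7.png',read_camera('wrist'))
E
```

```text
t 8.55 tcp [437.1 298.   64.6] jaw -79.83 tilt [-0.0088 -0.0036 -1.    ] gap 0.498 F [-0.2  0.1 -0.3] j [ 0.37  0.34  1.84 -0.    0.97  1.77]
delta [ 0.0029 -0.0015  0.0291] turn -0.033507452019193806
```

View pics/w7.png

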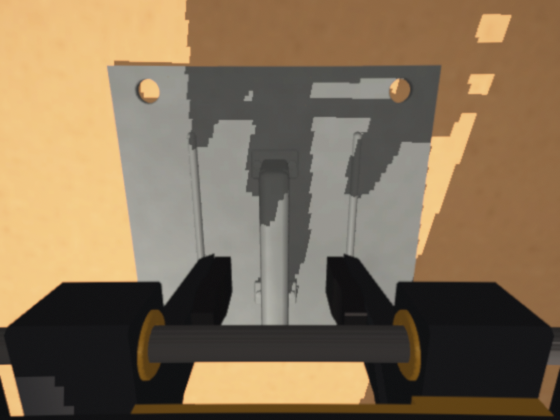

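>>> {"method": "apply_moves", "body": {"deltas": [[[0.002,-0.0015,0.01],0],[[0.002,-0.0015,0.02],0],[[0.002,-0.0015,0.028],0],[[0.002,-0.0015,0.029],0],[[0.002,-0.0015,0.029],0],[[0.002,-0.0015,0.029],0]]}}

```text
t: 9.35
tool_pos: [440.2, 300.7, 37.7]
ee_rot: [0.001, 0.996, 0.089, -0.003]
force: [-1.1, 0.1, -0.0]
finger_gap: 0.5
```

```bash
python3 - <<'E'
from h import *
delta([439.3,299.9,35.5],-79.8)
E
```

```text
t 9.35 tcp [440.2 300.7  37.7] jaw -79.81 tilt [-0.0051 -0.0021 -1.    ] gap 0.5 F [-1.1  0.1 -0. ] j [ 0.38  0.39  1.84 -0.    0.92  1.77]
delta [-0.001   0.0006  0.0022] turn -0.008202008524818893
```

>>> {"method": "apply_moves", "body": {"deltas": [[[-0.001,0.0005,0.002],0],[[-0.001,0.0005,0.002],0]]}}

```text
t: 9.6
tool_pos: [439.2, 300.0, 35.6]
ee_rot: [0.001, 0.996, 0.089, -0.003]
force: [0.2, -0.4, 0.2]
finger_gap: 0.503
```

>>> {"method": "apply_moves", "body": {"deltas": [[[0,0,0],0],[[0,0,0],0],[[0,0,0],0],[[0,0,0],0],[[0,0,0],0]], "claw": 1.0, "newtons": 45}}

```text
t: 10.22
tool_pos: [439.2, 300.0, 35.7]
ee_rot: [0.001, 0.996, 0.089, -0.003]
force: [0.1, 0.2, 0.1]
finger_gap: 0.149
```

>>> {"method": "apply_moves", "body": {"deltas": [[[0,0,-0.005],0],[[0,0,-0.015],0],[[0,0,-0.03],0],[[0,0,-0.05],0],[[0,0,-0.08],0],[[0,0,-0.11],0],[[0,0,-0.125],0],[[0,0,-0.125],0]]}}

```text
t: 11.22
tool_pos: [440.6, 300.6, 162.0]
ee_rot: [0.0, 0.996, 0.089, -0.001]
force: [-0.5, -0.2, -4.8]
finger_gap: 0.147
```

```bash
python3 - <<'E'
from h import *
delta([469.1,-0.7,160],np.degrees(.188)-90);print(observe()['ft_torque'])
cv2.imwrite('pics/s8.png',cv2.resize(read_camera('side')[120:320,180:400],None,fx=3,fy=3))
cv2.imwrite('pics/w8.png',read_camera('wrist'))
E
```

```text
t 11.22 tcp [440.6 300.6 162. ] jaw -79.8 tilt [-0.0025 -0.001  -1.    ] gap 0.147 F [-0.5 -0.2 -4.8] j [ 0.38  0.19  1.79 -0.    1.16  1.77]
delta [-0.0253  0.3016  0.0023] turn -0.5744204203481047
[-0.03375508  0.19370851  0.00897197]
```

View pics/s8.png

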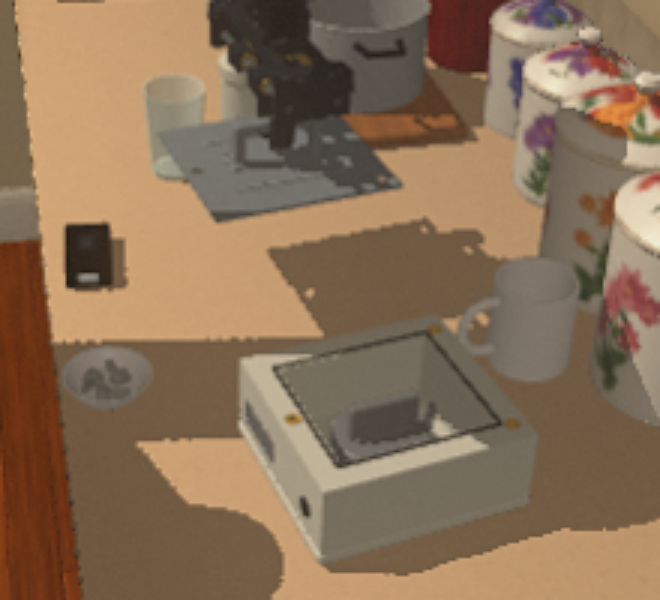

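View pics/w8.png

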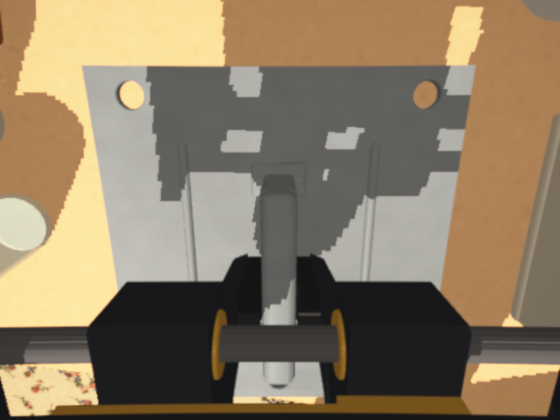

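>>> {"method": "apply_moves", "body": {"deltas": [[[-0.002,0.02,0.0],0],[[-0.005,0.06,0.0],-0.2],[[-0.009,0.1,0.0],-0.4],[[-0.012,0.14,0.0],-0.6],[[-0.016,0.18,0.0],-0.6],[[-0.019,0.22,0.0],-0.6],[[-0.022,0.26,0.0],-0.6],[[-0.024,0.29,0.0],-0.6]]}}

```text
t: 12.32
tool_pos: [465.8, 8.0, 159.3]
ee_rot: [0.001, 0.996, 0.093, -0.004]
force: [0.2, 0.6, -3.8]
finger_gap: 0.149
```

>>> {"method": "apply_moves", "body": {"deltas": [[[0,0.005,0],0],[[0,0.005,0],0],[[0,0.005,0],0]]}}

```text
t: 12.7
tool_pos: [466.2, 3.8, 158.9]
ee_rot: [0.001, 0.996, 0.094, -0.005]
force: [-0.5, -0.1, -4.3]
finger_gap: 0.149
```

```bash
python3 - <<'E'
from h import *
delta([469.1,-0.7,130.6],np.degrees(.188)-90);print(observe()['ft_torque'])
import pickle;pickle.dump(cam('wrist'),open('w9.pkl','wb'))
cv2.imwrite('pics/w9.png',read_camera('wrist'))
E
```

```text
t 12.7 tcp [466.2   3.8 158.9] jaw -79.25 tilt [-0.0096 -0.0021 -1.    ] gap 0.149 F [-0.5 -0.1 -4.3] j [-0.24  0.05  1.95 -0.    1.14  1.14]
delta [0.0023 0.005  0.0283] turn -0.018096156283405662
[0.02954934 0.18560108 0.03949461]
```

View pics/w9.png

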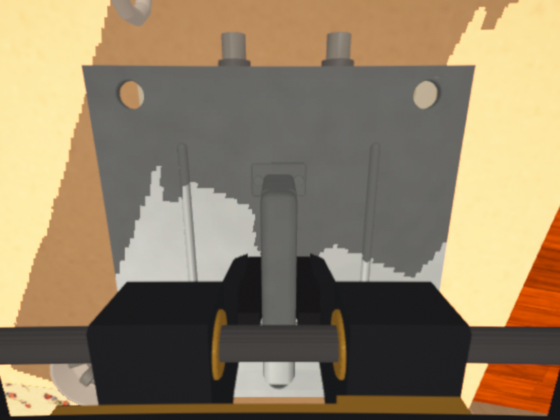

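>>> {"method": "apply_moves", "body": {"deltas": [[[0.0015,0.002,0.005],0],[[0.0025,0.005,0.012],0],[[0.0025,0.005,0.02],0],[[0.0025,0.005,0.026],0],[[0.0025,0.005,0.028],0],[[0.0025,0.005,0.028],0],[[0.0025,0.005,0.028],0]]}}

```text
t: 13.62
tool_pos: [469.7, -0.6, 131.3]
ee_rot: [0.001, 0.996, 0.094, -0.004]
force: [-0.1, -0.8, -5.4]
finger_gap: 0.147
```

```bash
python3 - <<'E'
from h import *
delta([469.1,-0.7,130.6],np.degrees(.188)-90);print(observe()['ft_torque'])
import pickle;pickle.dump(cam('wrist'),open('w10.pkl','wb'))
a=read_camera('wrist')
cv2.imwrite('pics/w10.png',cv2.resize(a[60:130,90:470],None,fx=2.1,fy=2.1,interpolation=2))
a=np.hstack([cv2.resize(a[y-25:y+25,x-25:x+25],None,fx=8,fy=8,interpolation=2) for x,y in((132,95),(426,95))])
cv2.imwrite('pics/w10h.png',a)
t=read_camera('top');cv2.imwrite('pics/t10.png',t);s=read_camera('side')
cv2.imwrite('pics/t10c.png',cv2.resize(t[130:250,300:420],None,fx=5,fy=5,interpolation=2))
cv2.imwrite('pics/s10c.png',cv2.resize(s[190:320,220:390],None,fx=4.5,fy=4.5,interpolation=2));cv2.imwrite('pics/s10.png',s)
E
```

```text
t 13.62 tcp [469.7  -0.6 131.3] jaw -79.22 tilt [-0.0088 -0.0024 -1.    ] gap 0.147 F [-0.1 -0.8 -5.4] j [-0.25  0.1   1.96 -0.01  1.08  1.13]
delta [-0.0006 -0.      0.0007] turn 0.005258469420596157
[-0.03276685  0.13169544 -0.02052287]
```

View pics/w10h.png

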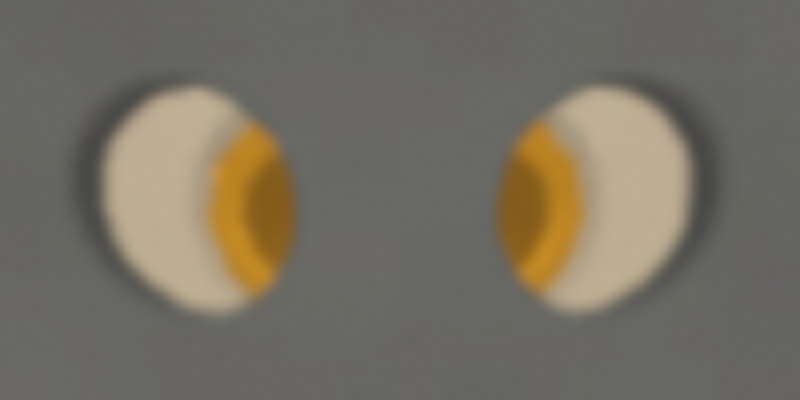

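View pics/s10c.png

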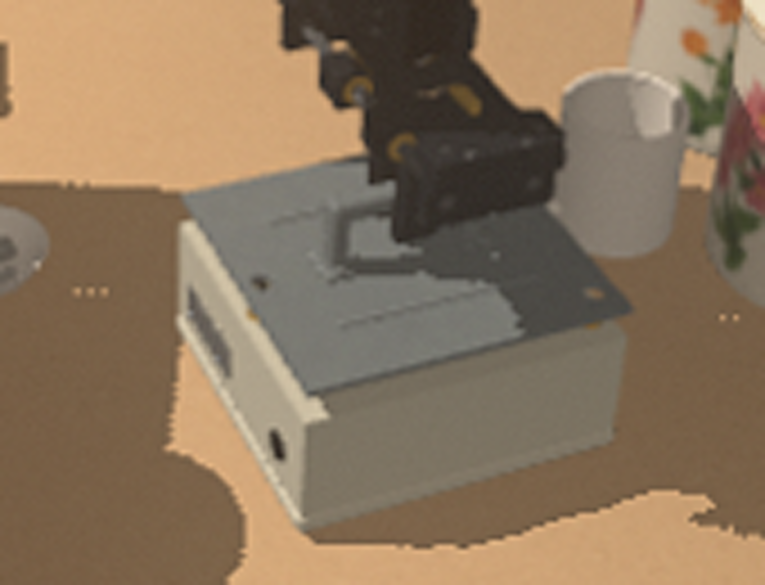

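View pics/t10c.png

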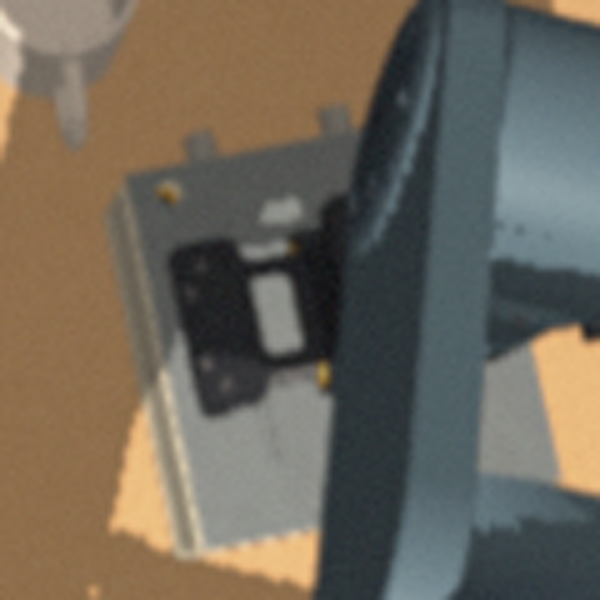

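```bash
python3 - <<'E'
from h import *
import pickle
W=pickle.load(open('w10.pkl','rb'));S=cam('side')
f=lambda c,x,y:uncrop([c],x-25,y-25,8)
h=np.r_[f((187,197),132,95),f((608-400,197),426,95)]
t=np.r_[f((275,208),132,95),f((522-400,208),426,95)]
H=ray(h,99.7,W);T=ray(t,80,W);print("wrist H",H.round(1).tolist(),"T",T.round(1).tolist())
x=(469.1,-.7,.188);print(pts(x,80).round(1).tolist())
# predicted pixels
print(((proj(pts(x,80)[1:],W)-[[107,70],[401,70]]+.5)*8-.5).round(0), ((proj(pts(x,99.7)[1:],W)-[[107,70],[401,70]]+.5)*8-.5).round(0))
hs=uncrop([(261,282),(595,293)],220,190,4.5); us=uncrop([(261,358),(588,365)],220,180,4.5)
print("side H",ray(hs,99.7,S).round(1).tolist(),"T",ray(us,80,S).round(1).tolist())
E
```

```text
wrist H [[534.4, 79.1, 99.7], [559.0, -51.0, 99.7]] T [[533.7, 81.6, 80.0], [559.3, -53.8, 80.0]]
[[392.5, -15.3, 80.0], [533.4, 78.7, 80.0], [558.1, -51.0, 80.0]]
[[321. 222.]
 [ 73. 220.]] [[194. 218.]
 [201. 215.]]
side H [[396.0, -15.9, 99.7], [561.7, -54.3, 99.7]] T [[396.4, -16.8, 80.0], [561.1, -51.9, 80.0]]
```

>>> {"method": "apply_moves", "body": {"deltas": [[[-0.0005,0,0.0005],0],[[-0.0005,0,0.0005],0],[[-0.0005,0,0.0005],0],[[-0.0005,0,0.0005],0],[[-0.0005,0,0.0005],0],[[-0.0005,0,0.0005],0]]}}

```text
t: 14.52
tool_pos: [469.2, -0.7, 130.8]
ee_rot: [0.001, 0.996, 0.094, -0.004]
force: [0.6, 0.3, -4.9]
finger_gap: 0.147
```

```bash
python3 - <<'E'
from h import *
delta([469.1,-0.7,130.6],np.degrees(.188)-90);print(observe()['joint_velocities'].round(3))
a=read_camera('wrist')
a=np.hstack([cv2.resize(a[y-25:y+25,x-25:x+25],None,fx=8,fy=8,interpolation=2) for x,y in((132,95),(426,95))])
cv2.imwrite('pics/w11h.png',a)
s=read_camera('side')
cv2.imwrite('pics/s11c.png',cv2.resize(s[225:300,250:370],None,fx=6.6,fy=6.6,interpolation=2))
delta([469.1,-0.7,130.6],np.degrees(.188)-90)
# predicted side pixels of plate corners/rim at nearest corner
x=(469.1,-.7,.188);S=cam('side');c,n=np.cos(.188),np.sin(.188)
for q in((-90,-85),(90,-85)):
    X,Y=469.1+c*q[0]-n*q[1],-.7+n*q[0]+c*q[1]
    P=proj([[X,Y,80],[X,Y,90],[X,Y,95.3],[X,Y,100]],S);print(q,((P-[250,225]+.5)*6.6-.5).round(0).tolist())
E
```

```text
t 14.53 tcp [469.2  -0.7 130.8] jaw -79.23 tilt [-0.0087 -0.0024 -1.    ] gap 0.147 F [ 0.6  0.3 -4.9] j [-0.25  0.1   1.96 -0.01  1.08  1.13]
delta [-0.0001 -0.      0.0002] turn 0.0029814079221068823
[ 0.001  0.001 -0.001  0.    -0.001  0.   ]
t 14.62 tcp [469.2  -0.7 130.8] jaw -79.22 tilt [-0.0087 -0.0024 -1.    ] gap 0.15 F [-0.1  0.6 -5.4] j [-0.25  0.1   1.96 -0.01  1.08  1.13]
delta [-0.0001 -0.      0.0002] turn 0.006154529379216456
(-90, -85) [[238.0, 390.0], [239.0, 367.0], [240.0, 355.0], [240.0, 345.0]]
(90, -85) [[713.0, 263.0], [716.0, 241.0], [718.0, 229.0], [720.0, 218.0]]
```

View pics/s11c.png

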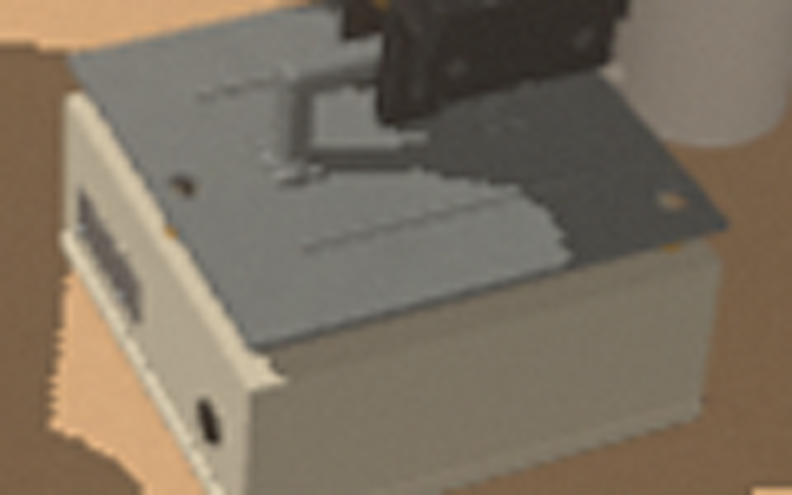

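View pics/w11h.png

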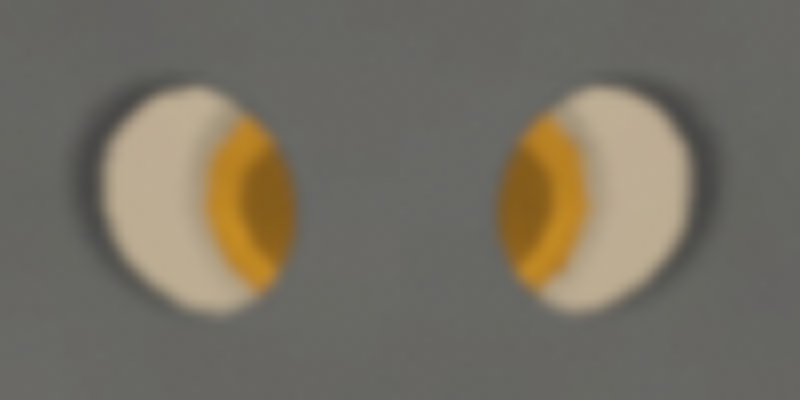

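```bash
python3 -c "
from h import *
print(hand_in())
delta([469.1,-0.7,130.6])"
```

```text
the job is handed in; nothing more can be done
None
the job is handed in; nothing more can be done
```

The cap is screwed home, and the arm is holding the cover plate still over the bay, about 15 mm above the rim. I handed the job in at about 14.6 s.

- **Cap:** I gripped the wing, turned it about 80° clockwise to its stop, then pressed a few degrees further. The moment levelled off near 0.46 N m and the jaws began to slip round the wing. Afterwards the wrist picture put the wing at 0.18–0.20 rad, against 0.188 rad for the unit's x axis.
- **Plate:** I picked it up by the bar with a 45 N grip and carried it over the mug's height. The last reading had the arm at rest with the underside at about z = 95 mm. The plate's turn was within 0.01° of the measured angle of the unit.
- **Hole alignment:** In the wrist picture, holes 2 and 3 sat evenly over their threads, to about 1 mm. Hole 1 was hidden there, and the side camera put it within about 1 mm of thread 1.
- **Level:** The tool leans 0.5°, but it already leaned 0.3° when it gripped the flat plate, so the plate itself should be within about 0.2–0.3° of level.

**Disagreements:** The side camera put hole 3 about 2.4 mm off thread 3, and its end of the plate about 2 mm low. That is roughly one pixel in that view, and the wrist picture did not confirm it. Height estimates from the pictures differed by 1–2 mm, and one rough reading of a plate corner gave about 11 mm of gap. All of them stay within one to two centimetres.

I touched nothing else on the worktop, though I did not re-measure the other objects afterwards.

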